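Lock the crank pin with its hairpin clip

TASK

Lock the pin of the small stand: swing its crank until the hole drilled across the pin lines up with the hairpin clip lying in the guide, then, without lifting the clip, push it by its loop along the bed until its straight leg is through the hole and its sprung leg has snapped round the pin. Leave the things standing round it where they are.

Things in the scene. Friction and masses are not known exactly. Their poses are not given: they have to be found in the camera images.
- stand: Fixed bench stand. Origin on the worktop under the axis of its upright steel pin (18 mm diameter, top 74 mm above the worktop); x is the way the clip is pushed, z up. Dark foot plate 176 x 104 x 10 mm (stand x -128 to 48 mm), on it a grey block 74 mm wide (stand x -119 to 39 mm) whose flat top, the bed, is 35 mm above the worktop.
- seat (a point): Point on the pin's axis at the clip wire's height (37.5 mm above the worktop, 2.5 mm above the bed), axes as the stand's. The cross hole passes here and turns with the pin: 7.5 mm wide with bevelled mouths 9.6 mm wide, from 1.5 mm below to 8 mm above the bed.
- guide (a point): Rear end of the guide on the bed's top, 50 mm behind the pin's axis, axes as the stand's. Two aluminium rails, 8 mm high, 8 mm wide, run from here 36 mm towards the pin, inner faces at stand y = -4 and +18.5 mm (gap 22.5 mm). The clip's front part lies between them; its loop stays behind them, even when home.
- spindle (a joint): Angle of pin and crank (rad) about the upright pin axis; light friction, stays where left, no catch. At 0 the hole lies along the stand's x and the crank points to the stand's -y. Larger values: crank swung clockwise seen from above, towards the stand's -x. Starts at 0.45 to 1.0, range -0.5 to 1.3. The clip enters within about 0.12 of 0.
- crank_end (a point): Centre of the black ball (18 mm diameter) at the crank's end, 62 mm from the pin's axis, 66 mm above the worktop. The crank is a level round steel bar, 10 mm diameter, centre line 66 mm above the worktop, from a 24 mm hub on the pin's top to the ball, at a right angle to the cross hole.
- clip_waist (a point): Point on the centre line of the straight leg of the loose hairpin clip (5 mm steel wire, 88 mm long, 20 mm wide, flat on the bed) that belongs at seat when home. x along the straight leg to its tip (28.5 mm ahead), y to the sprung leg. Starts 40 to 54 mm behind the seat, in line to about 1.5 mm.
- clip_loop (a point): Rearmost outer point of the clip's round loop, where it is pushed: 59.75 mm behind the waist point, 7.25 mm to its y side, 2.5 mm above the bed. The bed behind it is bare.
- clip_leg (a joint): Spread of the clip's sprung leg (rad): 0 closed, as at the start; up to about 0.1 while riding over the pin; under 0.03 when it hugs the pin.
- weight_200: Bystander: knobbed cylindrical weight, 33 mm diameter, 50 mm high, standing on the worktop; origin at its underside.
- grip_face: Bystander: small grey plate 25 x 28 x 9 mm lying on the worktop; origin at its underside.
- weight_500: Bystander: larger knobbed cylindrical weight, 43 mm diameter, 60 mm high, standing on the worktop; origin at its underside.
Things that resemble listed ones, but are neither listed nor needed, are in the scene too. Of the things that look like the part that bears clip_waist, the smaller one is meant.

How it is judged:
By the outcome, as a careful person would: the job done as asked, in the order asked, and still so for the second after the job is handed in, with the robot touching nothing.
It also fails if it takes over 35 s, if anything falls off the work surface, if the arm or the gripper's body presses on something with over 40 N, if the wrist force passes 120 N, or if a joint passes its speed limit or range.

ROBOT

A 6-joint arm with a two-finger parallel gripper is mounted at the origin on a cart in front of the work surface, level with it; the furniture and walls round the work are solid. World frame = base frame: x ahead of the robot, y to its left, z up, the work surface at z = 0. Lengths are in m, angles in rad, forces in N, time in s.
With the tool pointing down it reaches from about 0.375 to 0.825 m from the base axis. Payload 5.5 kg.
Tool frame: the origin (TCP) lies at the very end of the fingers, on their centre line; the grasp point (between the pads) lies 19 mm behind it; z points along the fingers, y is the line along which they close (so a half turn about z gives the same grasp; the last joint's range is limited). The gripper opens to 85 mm and grips with 20 to 120 N. Pads are 22 mm wide; open, the fingers measure 114 mm over their backs; the gripper's body (76 mm by 85 mm) begins 54 mm behind the grasp point. The pads swing forward as they close: fully open they stand 13 mm farther back than shut.
Start: joints at [1.276, 0.314, -0.047, 1.21, 0, 1.571], TCP at [0.174, 0.574, 0.231] pointing down, gripper open.
Joint ranges: [-2.67, 2.67], [-0.69, 1.73], [-1.03, 1.25], [-2.08, 2.16], [-1.42, 1.45], [-3.14, 3.14]. Speed limits (rad/s): [2.39, 2.39, 3.01, 3.14, 3.14, 3.14].

INTERFACE

Orientations are given as a unit quaternion [w, x, y, z].
In Python, from bench import arm gives the robot as it stands. The module is installed in compiled form; this text tells all that it offers.
- The arm moves only by the tool servo_tool, never from a script. Its argument "rows" is a list of rows, each an object with "xyz": the shift along the world's x, y, z in cm, a list of three; "angular": the turn, a rotation vector about the world's x, y, z in rad, a list of three; "gripper": the gripper's target within -1 to 1 (fully open at 1, half-way at 0, shut at -1). A call has 1 to 20 rows; each row shifts and turns the commanded pose from where the row before left it; what a row does not reach is not made up. A row lasts 1/10 s, in which the tool goes at most 50 mm and 8.59 degrees, less where a joint would pass 70% of its speed; a pose out of reach is approached as far as the arm can. A call is refused whole if a number of a shift passes 5 or a number of a turn 0.15, either way. A call with a gripper value outside its range is refused whole. The fingers move at their own pace and stop on an object; "newtons" is the grip in N (left out, the last holds). Time passes only in rows, so rows that do not move let the fingers close. It gives the time, the measured TCP pose, the force, the opening and the grip force at its end, in the units of the state.
- arm.sense(): the state, without advancing time (a new reading comes with each control period).
- arm.read_camera(name): name is "side" or "top"; returns a dict with "frame" (420x560x3 uint8, red, green, blue), "fx", "fy", "cx", "cy" (pixels), "distortion" ([k1, k2, p1, p2, k3] as OpenCV has them; the pictures are not rectified), "R" (3x3) and "t" (3): a world point X has camera coordinates R X + t. Camera axes: x right, y down, z forward; pixel columns grow to the right and rows downward; lengths in m; the calibration is good to about 2 mm. A picture is of the moment at which its call begins. There is no depth.
- arm.hand_in(): hands the job in; it is judged then, once.
The state is a dict: "clock": time; "qpos": joint angles; "joint_velocities": joint speeds; "joint_torque": joint torques, N m; "tcp_pos": TCP position; "ee_rot": TCP orientation; "contact_force": force on the tool from outside, world axes, zero at the start; "moment": the same for the moment, N m; "gripper_width": finger opening in m; "gripper_force": force on a finger pad.
Only numpy, scipy, OpenCV 4.12 (cv2) and the standard library are available. Lean on these libraries where they do the work, as an engineer would, in place of code of your own. Each camera call takes 0.05 s, during which the arm holds its last target. There are 200 camera calls.

## Working session

There is one attempt and no reset: what is moved stays moved. The work goes in short steps, Python scripts to look and compute and a tool call to move; the robot and the scene stay as the last step left them, time stands still between calls to the robot, and variables do not carry over. Pictures are saved under pics/ and viewed, at most 10 in all, crops included, and the job is handed in when it is done.

Besides the shell and the picture viewer there is one more tool, called after "Request:" as name([rows], argument=value, ...), one row to a line, values as JSON. servo_tool: Moves the arm, as the interface text tells. Its arguments: {"type":"object","properties":{"rows":{"type":"array"},"newtons":{"type":"number"}},"required":["rows"]}

```bash
mkdir -p pics; cat > h.py <<'E'
import numpy as np, cv2
from bench import arm
def cam(n):
    c=arm.read_camera(n); K=np.array([[c['fx'],0,c['cx']],[0,c['fy'],c['cy']],[0,0,1.]])
    return c['frame'],K,np.array(c['distortion'],float),np.array(c['R'],float),np.array(c['t'],float)
def ray(c,px,z):
    _,K,d,R,t=c
    u=cv2.undistortPoints(np.array([[px]],float),K,d)[0,0]
    D=R.T@np.array([u[0],u[1],1]); C=-R.T@t
    return C+D*(z-C[2])/D[2]
def proj(c,X):
    _,K,d,R,t=c
    return cv2.projectPoints(np.array(X,float).reshape(-1,1,3),cv2.Rodrigues(R)[0],t,K,d)[0][:,0]
def save(c,name,crop=None,s=1):
    f=c[0][:,:,::-1]
    if crop: x0,y0,x1,y1=crop; f=f[y0:y1,x0:x1]
    cv2.imwrite('pics/'+name,cv2.resize(f,None,fx=s,fy=s,interpolation=cv2.INTER_CUBIC))
E
python3 - <<'E'
from h import *
a=cam('top');b=cam('side')
save(a,'t0.png');save(b,'s0.png')
for c in(a,b): print(-c[3].T@c[4],c[1][0,0])
E
```

```text
[ 0.42280038 -0.2069894   1.08546386] 443.5787162343935
[0.54980571 0.64084589 0.75219424] 427.1373944824517
```

View pics/t0.png

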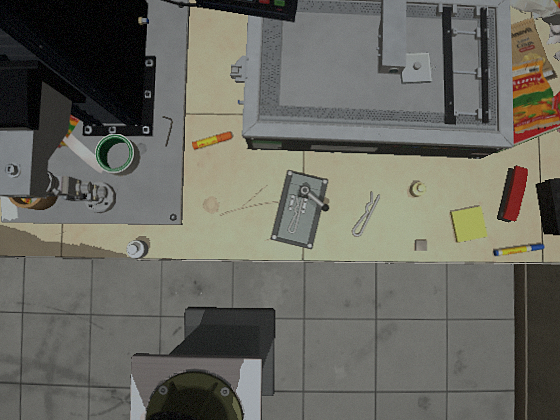

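View pics/s0.png

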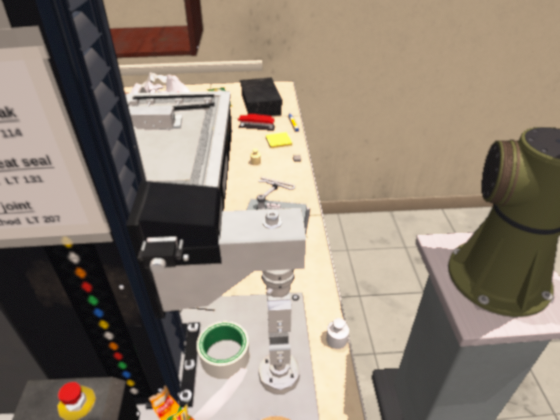

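The top view shows the stand at about (300,208), pin and hub near (305,190) and the crank ball near (324,207). Candidates for the clip are the one on the stand's bed at (294,215) and a larger loose one on the worktop at (367,213). I choose the smaller one on the bed. In the side view the arm partly hides the stand at (277,208). Now a close crop.

```bash
python3 - <<'E'
from h import *
a=cam('top')
save(a,'t1.png',(262,162,342,252),6.6)
s=arm.sense();print(s['tcp_pos'],s['ee_rot'])
E
```

```text
[0.17417645 0.57370979 0.23064095] [-1.03833372e-04  1.46834273e-01  9.89160893e-01 -6.43523296e-04]
```

View pics/t1.png

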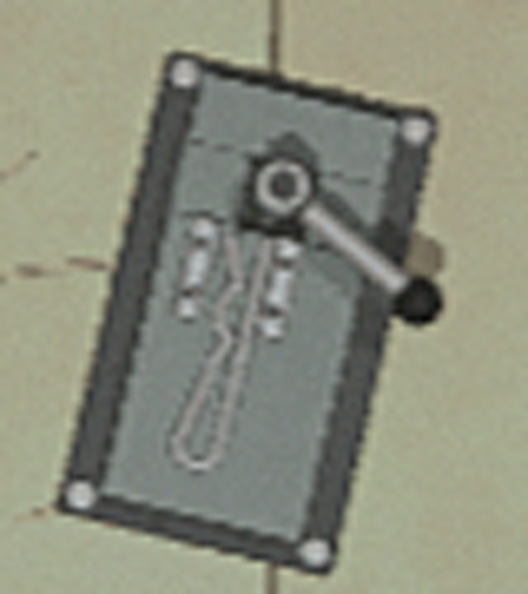

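The crop shows the clip on the bed with its loop rear at crop (196,468), the hub at (283,185) and the ball at (418,300). Foot corners are at (170,55), (437,113), (330,573) and (60,507). This confirms the choice. Next I fit the stand pose.

```bash
cat > fit.py <<'E'
from h import *
from scipy.optimize import least_squares
a=cam('top')
px=lambda x,y:np.array([262+(x+.5)/6.6-.5,162+(y+.5)/6.6-.5])
obs=[px(*p) for p in [(170,53),(439,113),(332,575),(58,507),(283,185)]]
loc=np.array([[48,52,10],[48,-52,10],[-128,-52,10],[-128,52,10],[0,0,74]])/1e3
def W(p,l):
    c,s=np.cos(p[2]),np.sin(p[2]); l=np.atleast_2d(l)
    return np.c_[p[0]+c*l[:,0]-s*l[:,1],p[1]+s*l[:,0]+c*l[:,1],l[:,2]]
r=least_squares(lambda p:(proj(a,W(p,loc))-obs).ravel(),[0.5,-.3,0])
p=r.x;print('stand',p,'res',r.fun.reshape(-1,2).round(2).tolist())
def L(X): 
    c,s=np.cos(p[2]),np.sin(p[2]);d=X[:2]-p[:2];return np.array([c*d[0]+s*d[1],-s*d[0]+c*d[1]])*1e3
for n,q,z in [('ball',(418,300),.066),('loop',(196,468),.0375),('hub',(283,185),.074),('railL_r',(188,310),.043),('railR_r',(272,328),.043),('railL_f',(203,228),.043),('railR_f',(287,248),.043)]:
    X=ray(a,px(*q),z);print(n,X.round(4),L(X).round(1))
b=L(ray(a,px(418,300),.066));print('spindle',np.arctan2(-b[0],-b[1]),np.hypot(*b))
E
python3 fit.py
```

```text
stand [ 0.55049099 -0.25689294 -0.22402216] res [[-0.27, -0.69], [0.3, 0.06], [0.09, 0.23], [-0.2, 0.49], [0.08, -0.11]]
ball [ 0.5113 -0.3046  0.066 ] [-27.6 -55.2]
loop [ 0.4525 -0.2282  0.0375] [-101.9    6.3]
hub [ 0.5502 -0.2567  0.074 ] [-0.3  0.1]
railL_r [ 0.5088 -0.2246  0.043 ] [-47.8  22.2]
railR_r [ 0.5027 -0.2547  0.043 ] [-47.1  -8.5]
railL_f [ 0.5383 -0.2297  0.043 ] [-17.9  23.8]
railR_f [ 0.5314 -0.2598  0.043 ] [-17.9  -7.1]
spindle 0.4632252582017668 61.755380278949346
```

Fit residuals are under 0.7 px, the ball radius comes out 61.8 mm (62 expected), the rails match and the waist is about 42 mm behind the seat. The spindle is at about 0.46. I now travel with the gripper shut and turn the tool's x onto the stand's x.

Request:
servo_tool([
  {"xyz":[0.5,-1.5,0],"angular":[0,0,0.071],"gripper":-1},
  {"xyz":[1,-3,0],"angular":[0,0,0],"gripper":-1},
  {"xyz":[1.5,-4,0],"angular":[0,0,0],"gripper":-1},
  {"xyz":[1.5,-4,0],"angular":[0,0,0],"gripper":-1},
  {"xyz":[1.5,-4,0],"angular":[0,0,0],"gripper":-1},
  {"xyz":[1.5,-4,0],"angular":[0,0,0],"gripper":-1},
  {"xyz":[1.5,-4,0],"angular":[0,0,0],"gripper":-1},
  {"xyz":[1.5,-4,0],"angular":[0,0,0],"gripper":-1},
  {"xyz":[1.5,-4,0],"angular":[0,0,0],"gripper":-1},
  {"xyz":[1.5,-4,0],"angular":[0,0,0],"gripper":-1},
  {"xyz":[1.5,-4,0],"angular":[0,0,0],"gripper":-1},
  {"xyz":[1.5,-4,0],"angular":[0,0,0],"gripper":-1},
  {"xyz":[1.5,-4,0],"angular":[0,0,0],"gripper":-1},
  {"xyz":[1.5,-4,0],"angular":[0,0,0],"gripper":-1},
  {"xyz":[1.5,-4,0],"angular":[0,0,0],"gripper":-1},
  {"xyz":[1.5,-4,0],"angular":[0,0,0],"gripper":-1},
  {"xyz":[1.5,-4,0],"angular":[0,0,0],"gripper":-1},
  {"xyz":[1.5,-4,0],"angular":[0,0,0],"gripper":-1},
  {"xyz":[1,-3,0],"angular":[0,0,0],"gripper":-1},
  {"xyz":[0,0,0],"angular":[0,0,0],"gripper":-1},
])

```text
clock: 2.2
tcp_pos: [0.4403, -0.1441, 0.231]
ee_rot: [0.0, 0.114, 0.994, -0.001]
contact_force: [0.4, -0.4, 0.3]
gripper_width: 0.0002
gripper_force: 0.0
```

Request:
servo_tool([
  {"xyz":[1.0,-3,0],"angular":[0,0,0.004],"gripper":-1},
  {"xyz":[1.3,-4,0],"angular":[0,0,0],"gripper":-1},
  {"xyz":[1.3,-4,0],"angular":[0,0,0],"gripper":-1},
  {"xyz":[0.9,-2.8,0],"angular":[0,0,0],"gripper":-1},
  {"xyz":[0,0,-3],"angular":[0,0,0],"gripper":-1},
  {"xyz":[0,0,-4],"angular":[0,0,0],"gripper":-1},
  {"xyz":[0,0,-4],"angular":[0,0,0],"gripper":-1},
  {"xyz":[0,0,-2],"angular":[0,0,0],"gripper":-1},
  {"xyz":[0,0,0],"angular":[0,0,0],"gripper":-1},
  {"xyz":[0,0,0],"angular":[0,0,0],"gripper":-1},
])

```text
clock: 3.2
tcp_pos: [0.4844, -0.2783, 0.1017]
ee_rot: [-0.0, 0.109, 0.994, 0.0]
contact_force: [0.2, 0.3, 1.4]
gripper_width: 0.0
gripper_force: 0.0
```

```bash
python3 - <<'E'
from h import *
print(arm.sense()['qpos'],arm.sense()['tcp_pos'])
a=cam('top');b=cam('side')
save(a,'t2.png',(242,152,362,252),4);save(b,'s2.png',(220,150,340,240),5)
E
```

```text
[-5.21608454e-01  3.22661805e-01 -3.43200488e-01  9.05485502e-01
  1.32951014e-04 -3.02410969e-01] [ 0.48435202 -0.27830615  0.10171625]
```

View pics/s2.png

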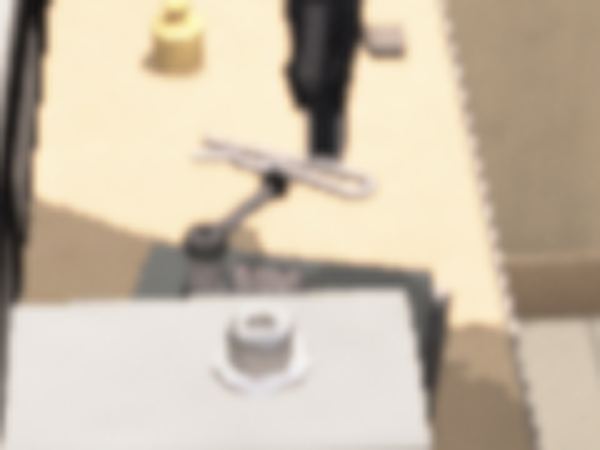

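The side crop shows the finger tips at (325,155), clear above the crank's near side. The ball is at (277,183) and the hub at (205,238). Next: descend and sweep.

Request:
servo_tool([
  {"xyz":[0,-0.35,-2],"angular":[0,0,0],"gripper":-1},
  {"xyz":[0,0,-2],"angular":[0,0,0],"gripper":-1},
  {"xyz":[0,0,-1],"angular":[0,0,0],"gripper":-1},
  {"xyz":[0,0,0],"angular":[0,0,0],"gripper":-1},
  {"xyz":[0.39,-0.09,0],"angular":[0,0,0],"gripper":-1},
  {"xyz":[0.39,-0.09,0],"angular":[0,0,0],"gripper":-1},
  {"xyz":[0.39,-0.09,0],"angular":[0,0,0],"gripper":-1},
  {"xyz":[0.39,-0.09,0],"angular":[0,0,0],"gripper":-1},
  {"xyz":[0.39,-0.09,0],"angular":[0,0,0],"gripper":-1},
  {"xyz":[0.39,-0.09,0],"angular":[0,0,0],"gripper":-1},
  {"xyz":[0.39,-0.09,0],"angular":[0,0,0],"gripper":-1},
  {"xyz":[0.39,-0.09,0],"angular":[0,0,0],"gripper":-1},
  {"xyz":[0.39,-0.09,0],"angular":[0,0,0],"gripper":-1},
  {"xyz":[0.3,-0.07,0],"angular":[0,0,0],"gripper":-1},
  {"xyz":[0.2,-0.04,0],"angular":[0,0,0],"gripper":-1},
  {"xyz":[0,0,0],"angular":[0,0,0],"gripper":-1},
  {"xyz":[0,0,0],"angular":[0,0,0],"gripper":-1},
])

```text
clock: 5.0
tcp_pos: [0.5249, -0.2915, 0.0514]
ee_rot: [0.0, 0.11, 0.994, 0.0]
contact_force: [-0.5, -0.5, -0.4]
gripper_width: -0.0
gripper_force: 0.0
```

```bash
python3 - <<'E'
from h import *
X=arm.sense()['tcp_pos'];p=[.55049,-.25689,-.22402];c,s=np.cos(p[2]),np.sin(p[2]);d=X[:2]-p[:2];print(c*d[0]+s*d[1],-s*d[0]+c*d[1])
a=cam('top');b=cam('side')
save(a,'t3.png',(242,152,362,252),3.5)
import cv2
u=cv2.imread('pics/t3.png');save(b,'s3.png',(230,160,350,260),3.5);v=cv2.imread('pics/s3.png');cv2.imwrite('pics/m3.png',np.hstack([cv2.resize(u,(400,333)),cv2.resize(v,(400,333))]))
E
```

```text
-0.017271554322905804 -0.039462987277200066
```

View pics/m3.png

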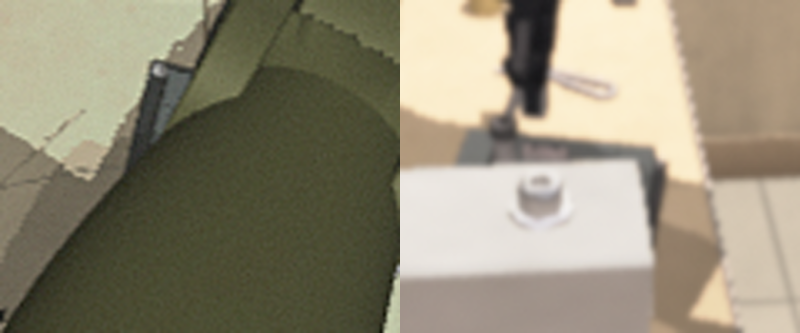

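The left half shows the arm covering the stand in the top view. In the right half the finger hides most of the crank. I back off to look.

Request:
servo_tool([
  {"xyz":[-1.0,0.22,0],"angular":[0,0,0],"gripper":-1},
  {"xyz":[-2,0.44,0],"angular":[0,0,0],"gripper":-1},
  {"xyz":[-2,0.44,2],"angular":[0,0,0],"gripper":-1},
  {"xyz":[-2,0.44,4],"angular":[0,0,0],"gripper":-1},
  {"xyz":[0,3,3],"angular":[0,0,0],"gripper":-1},
  {"xyz":[0,4.5,0],"angular":[0,0,0],"gripper":-1},
  {"xyz":[0,4.5,0],"angular":[0,0,0],"gripper":-1},
  {"xyz":[0,4.5,0],"angular":[0,0,0],"gripper":-1},
  {"xyz":[0,4.5,0],"angular":[0,0,0],"gripper":-1},
  {"xyz":[0,4.5,0],"angular":[0,0,0],"gripper":-1},
  {"xyz":[0,0,0],"angular":[0,0,0],"gripper":-1},
])

```text
clock: 6.2
tcp_pos: [0.4534, -0.0168, 0.1414]
ee_rot: [-0.0, 0.106, 0.994, 0.001]
contact_force: [-0.3, -1.1, -0.1]
gripper_width: 0.0
gripper_force: 0.0
```

```bash
python3 - <<'E'
from h import *
a=cam('top')
save(a,'t4.png',(262,162,342,252),6.6)
E
```

```text
(no output)
```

View pics/t4.png

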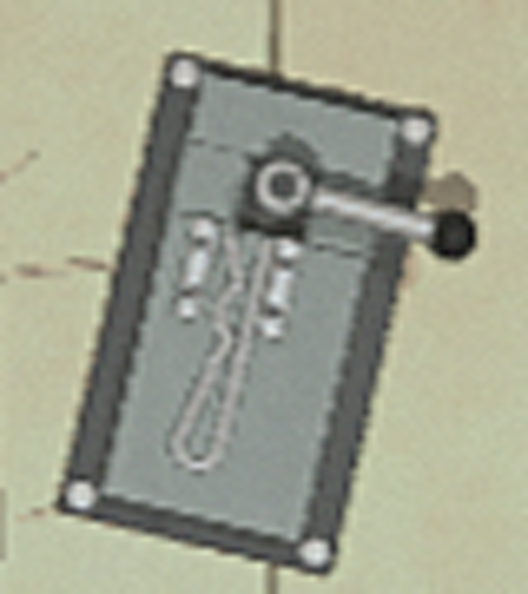

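The crank now points almost square to the guide, with the ball at (452,235) and the hub at (283,185). The clip is unmoved, loop rear at (196,468). I refine the angle with centroids.

```bash
python3 - <<'E'
from h import *
a=cam('top')
px=lambda x,y:np.array([262+(x+.5)/6.6-.5,162+(y+.5)/6.6-.5])
sc=[ray(a,px(*q),.012)[:2] for q in [(185,72),(415,129),(82,495),(316,551)]]
v=lambda d:np.arctan2(d[1],d[0])
print('yaws',v(sc[0]-sc[2]),v(sc[1]-sc[3]),v(sc[0]-sc[1])-np.pi/2,v(sc[2]-sc[3])-np.pi/2)
print(np.linalg.norm(sc[0]-sc[2]),np.linalg.norm(sc[0]-sc[1]))
g=a[0].astype(float).mean(2)
x,y=np.round(px(452,235)).astype(int)
w=np.clip(70-g[y-5:y+6,x-5:x+6],0,None);yy,xx=np.mgrid[y-5:y+6,x-5:x+6]
bp=((w*xx).sum()/w.sum(),(w*yy).sum()/w.sum());print('ballpx',bp,px(452,235))
B=ray(a,bp,.066)[:2];H=ray(a,px(283,185),.074)[:2]
d=B-H;print('r',np.hypot(*d),'bar yaw+90',v(d)+np.pi/2)
f=cv2.resize(a[0][:,:,::-1],None,fx=1,fy=1)
E
```

```text
yaws -0.22636054197329725 -0.22408397824114532 -0.2333244134567003 -0.22327821761593114
0.16095947828731333 0.08768455811230944
ballpx (np.float64(330.3508119079838), np.float64(197.27232746955346)) [330.06060606 197.18181818]
r 0.06254765203470818 bar yaw+90 -0.2606704357940983
```

The spindle is at about 0.035, inside ±0.12. Next I go behind the loop.

Request:
servo_tool([
  {"xyz":[-0.4,-3.5,0],"angular":[0,0,-0.006],"gripper":-1},
  {"xyz":[-0.4,-4.5,0],"angular":[0,0,0],"gripper":-1},
  {"xyz":[-0.4,-4.5,0],"angular":[0,0,0],"gripper":-1},
  {"xyz":[-0.4,-4.5,0],"angular":[0,0,0],"gripper":-1},
  {"xyz":[-0.2,-3.5,0],"angular":[0,0,0],"gripper":-1},
  {"xyz":[0,0,-2],"angular":[0,0,0],"gripper":-1},
  {"xyz":[0,0,-4],"angular":[0,0,0],"gripper":-1},
  {"xyz":[0,0,-2],"angular":[0,0,0],"gripper":-1},
  {"xyz":[0,0,0],"angular":[0,0,0],"gripper":-1},
  {"xyz":[0,0,0],"angular":[0,0,0],"gripper":-1},
])

```text
clock: 7.3
tcp_pos: [0.4357, -0.2272, 0.0615]
ee_rot: [-0.0, 0.114, 0.994, 0.0]
contact_force: [0.7, -1.2, -0.3]
gripper_width: 0.0
gripper_force: 0.0
```

Request:
servo_tool([
  {"xyz":[-0.1,0.37,-1],"angular":[0,0,0],"gripper":-1},
  {"xyz":[0,0,-0.8],"angular":[0,0,0],"gripper":-1},
  {"xyz":[0,0,-0.4],"angular":[0,0,0],"gripper":-1},
  {"xyz":[0,0,-0.3],"angular":[0,0,0],"gripper":-1},
  {"xyz":[0,0,0],"angular":[0,0,0],"gripper":-1},
  {"xyz":[0,0,0],"angular":[0,0,0],"gripper":-1},
  {"xyz":[0,0,0],"angular":[0,0,0],"gripper":-1},
])

```text
clock: 8.0
tcp_pos: [0.4356, -0.2226, 0.0365]
ee_rot: [0.0, 0.113, 0.994, -0.0]
contact_force: [-0.1, 0.4, -0.5]
gripper_width: -0.0
gripper_force: 0.0
```

```bash
python3 - <<'E'
from h import *
b=cam('side');a=cam('top')
save(b,'s5.png',(240,175,330,235),6)
p=[.55049,-.25689,-.225];X=arm.sense()['tcp_pos'];c,s=np.cos(p[2]),np.sin(p[2]);d=X[:2]-p[:2];print(c*d[0]+s*d[1],-s*d[0]+c*d[1])
E
```

```text
-0.11959501288993117 0.007825906468039823
```

View pics/s5.png

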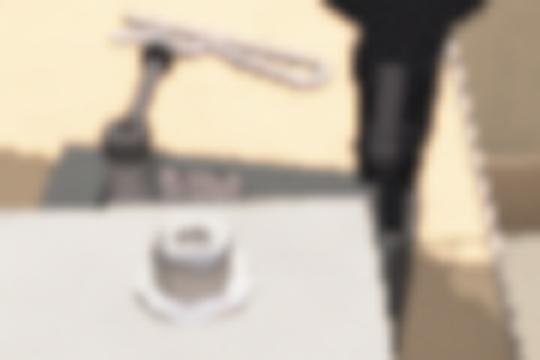

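The side crop shows the fingers at (390,190), down behind the clip, with the crank at (145,85) undisturbed. Now I push in stages.

Request:
servo_tool([
  {"xyz":[0.29,-0.066,0],"angular":[0,0,0],"gripper":-1},
  {"xyz":[0.29,-0.066,0],"angular":[0,0,0],"gripper":-1},
  {"xyz":[0.29,-0.066,0],"angular":[0,0,0],"gripper":-1},
  {"xyz":[0.29,-0.066,0],"angular":[0,0,0],"gripper":-1},
  {"xyz":[0.29,-0.066,0],"angular":[0,0,0],"gripper":-1},
  {"xyz":[0.29,-0.066,0],"angular":[0,0,0],"gripper":-1},
  {"xyz":[0.29,-0.066,0],"angular":[0,0,0],"gripper":-1},
  {"xyz":[0.29,-0.066,0],"angular":[0,0,0],"gripper":-1},
])

```text
clock: 8.9
tcp_pos: [0.4588, -0.2278, 0.0363]
ee_rot: [-0.0, 0.113, 0.994, 0.0]
contact_force: [-0.3, 0.2, 0.6]
gripper_width: -0.0002
gripper_force: 0.7
```

Request:
servo_tool([
  {"xyz":[0.29,-0.066,0],"angular":[0,0,0],"gripper":-1},
  {"xyz":[0.29,-0.066,0],"angular":[0,0,0],"gripper":-1},
  {"xyz":[0.29,-0.066,0],"angular":[0,0,0],"gripper":-1},
])

```text
clock: 9.2
tcp_pos: [0.4667, -0.2295, 0.0361]
ee_rot: [-0.001, 0.113, 0.994, 0.0]
contact_force: [-6.2, 2.0, 3.8]
gripper_width: -0.0002
gripper_force: 3.4
```

Request:
servo_tool([
  {"xyz":[0.29,-0.066,0],"angular":[0,0,0],"gripper":-1},
  {"xyz":[0.29,-0.066,0],"angular":[0,0,0],"gripper":-1},
])

```text
clock: 9.4
tcp_pos: [0.4692, -0.2299, 0.0355]
ee_rot: [-0.004, 0.113, 0.994, 0.0]
contact_force: [-15.2, 3.3, 11.5]
gripper_width: -0.0001
gripper_force: 9.7
```

Request:
servo_tool([
  {"xyz":[0.29,-0.066,0],"angular":[0,0,0],"gripper":-1},
  {"xyz":[0.29,-0.066,0],"angular":[0,0,0],"gripper":-1},
])

```text
clock: 9.6
tcp_pos: [0.4728, -0.2305, 0.0353]
ee_rot: [-0.006, 0.113, 0.994, 0.001]
contact_force: [-14.0, 3.9, 13.7]
gripper_width: 0.0
gripper_force: 10.1
```

Request:
servo_tool([
  {"xyz":[0.2,-0.045,0.04],"angular":[0,0,0],"gripper":-1},
  {"xyz":[0.2,-0.045,0.04],"angular":[0,0,0],"gripper":-1},
  {"xyz":[0.0,0,0],"angular":[0,0,0],"gripper":-1},
])

```text
clock: 9.9
tcp_pos: [0.4839, -0.2336, 0.0373]
ee_rot: [0.001, 0.113, 0.994, -0.0]
contact_force: [-0.2, 0.6, -0.0]
gripper_width: 0.0003
gripper_force: 0.1
```

Request:
servo_tool([
  {"xyz":[0.2,-0.045,0],"angular":[0,0,0],"gripper":-1},
  {"xyz":[0.2,-0.045,0],"angular":[0,0,0],"gripper":-1},
  {"xyz":[0.0,0,0],"angular":[0,0,0],"gripper":-1},
])

```text
clock: 10.2
tcp_pos: [0.4862, -0.234, 0.0369]
ee_rot: [-0.001, 0.113, 0.994, 0.0]
contact_force: [-4.7, 1.1, 3.3]
gripper_width: -0.0004
gripper_force: 2.8
```

Force rose to about 15 N and then dropped to zero at the predicted home position, so it has snapped. I back off to check.

Request:
servo_tool([
  {"xyz":[-1,0.22,0],"angular":[0,0,0],"gripper":-1},
  {"xyz":[-2.5,0.55,0.3],"angular":[0,0,0],"gripper":-1},
  {"xyz":[-1.5,0.4,3],"angular":[0,0,0],"gripper":-1},
  {"xyz":[0,1,4.5],"angular":[0,0,0],"gripper":-1},
  {"xyz":[0,4,2],"angular":[0,0,0],"gripper":-1},
  {"xyz":[0,4.5,0],"angular":[0,0,0],"gripper":-1},
  {"xyz":[0,4.5,0],"angular":[0,0,0],"gripper":-1},
  {"xyz":[0,4.5,0],"angular":[0,0,0],"gripper":-1},
  {"xyz":[0,4,0],"angular":[0,0,0],"gripper":-1},
  {"xyz":[0,0,0],"angular":[0,0,0],"gripper":-1},
  {"xyz":[0,0,0],"angular":[0,0,0],"gripper":-1},
])

```text
clock: 11.3
tcp_pos: [0.437, 0.0031, 0.1353]
ee_rot: [0.001, 0.111, 0.994, -0.0]
contact_force: [-0.4, -0.5, -0.1]
gripper_width: -0.0001
gripper_force: 0.0
```

```bash
python3 - <<'E'
from h import *
a=cam('top')
save(a,'t6.png',(262,162,342,252),6.6)
E
```

```text
(no output)
```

View pics/t6.png

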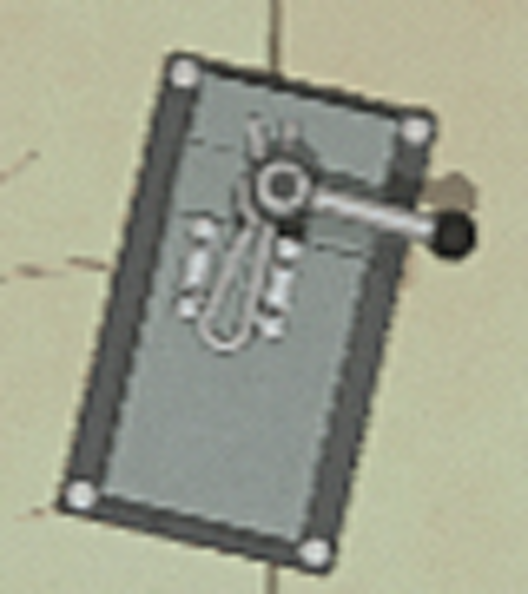

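The straight leg tip shows at (290,125) beyond the pin, the sprung leg tip is at (256,120) and curves round the pin, and the loop rear is at (227,350). The crank is unmoved. I compare this with the predicted home pixels.

```bash
python3 - <<'E'
from h import *
a=cam('top')
p=np.array([.5504,-.2568,-.2255]);c,s=np.cos(p[2]),np.sin(p[2])
def P(x,y,z=37.5):
    x,y=x/1e3,y/1e3
    q=proj(a,[[p[0]+c*x-s*y,p[1]+s*x+c*y,z/1e3]])[0]
    return ((q-[262,162]+.5)*6.6-.5).round(1)
for d in (0,2): print(d,'loop outer',P(-59.75+d,7.25),'tip',P(28.5+d,0))
print('loop wire centre',P(-57.25,7.25))
for n,y in (('ry-8 rear',-8),('ry22',22.5)): print(n,P(-50,y,43),P(-14,y,43))
# profile along clip axis through loop rear & straight tip
g=cv2.GaussianBlur(a[0].astype(np.float32).mean(2),(0,0),.4)
def prof(y,xs):
    out=[]
    for x in xs:
        q=P(x,y); u=262+(q[0]+.5)/6.6-.5;v=162+(q[1]+.5)/6.6-.5
        out.append(int(cv2.getRectSubPix(g,(1,1),(float(u),float(v)))[0,0]))
    return out
print('loop',dict(zip(range(-66,-50),prof(7.25,range(-66,-50)))))
print('tip',dict(zip(range(16,36),prof(0,range(16,36)))))
E
```

```text
0 loop outer [220.1 353.3] tip [296.4 120.9]
2 loop outer [221.4 347.9] tip [297.7 115.6]
loop wire centre [221.7 346.5]
ry-8 rear [268.4 335.8] [291.6 238.3]
ry22 [185.3 315.8] [208.8 218.4]
loop {-66: 145, -65: 146, -64: 146, -63: 143, -62: 140, -61: 130, -60: 118, -59: 128, -58: 160, -57: 187, -56: 159, -55: 131, -54: 122, -53: 128, -52: 136, -51: 141}
tip {16: 85, 17: 96, 18: 105, 19: 109, 20: 110, 21: 113, 22: 128, 23: 144, 24: 148, 25: 146, 26: 144, 27: 138, 28: 132, 29: 133, 30: 136, 31: 139, 32: 142, 33: 145, 34: 145, 35: 145}
```

The loop wire centre is at -57.0 mm (home is -57.25), with the tip near +28, so the clip is home.

```bash
python3 -c "
from bench import arm
print(arm.hand_in())"
```

```text
the job is handed in; nothing more can be done
None
```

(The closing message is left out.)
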